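# Shut the damp box without a bang

## Task

Close the wooden damp box over the leather-hard clay discs: its lid leans open, tipped a little back past upright. Push the lid with a fingertip from behind until it passes upright, then catch it from underneath on the outside of the fingers while it falls, and ease it down slowly until it is fully shut: it must not bang, and the hand ends clear of it. Do not grip or force the lid, and leave the discs and everything around the box where they are.

Things in the scene. Friction and masses are not known exactly. Their poses are not given: they have to be found in the camera images.
- damp_box: open wooden box fixed to the table, 130 (x) x 200 (y) x 80 (z) mm, walls 8 mm; origin at the centre of its underside on the table; its x axis points from the front wall to the hinge wall, roughly to the robot's right (world -y, within 0.37 rad), z up. The space before the front wall is free of things
- lid (a joint): lid angle, rad: 0 shut (level on the rim), 1.57 upright, 1.8 leaning back on its stop as at the start. Not held: past upright it falls, slowed by a weak damper to about 0.5 rad/s x cos(angle): 3 to 5 s from just past upright to nearly shut. Left alone it arrives at about 80 mm/s at the free edge: a bang. Lowered at 40 mm/s or less it is fine
- lid_hinge (a point): middle of the hinge line, on the lid's underside, 80.5 mm above the table, over the outside of the hinge wall (65 mm from the box's centre along its x); the hinge line runs along the box's y. The plywood lid is 160 mm from hinge to free edge, 206 mm wide, 8 mm thick, about 0.25 kg, 1 to 2 N at the free edge; over 15 N of pressing or squeezing harms it
- lid_edge (a point): middle of the lid's free edge, 160 mm from the hinge, on the underside (the face that looks into the box when shut, and to the robot's left when open). Shut, the lid overhangs the front wall by 30 mm: a lip that fingers can support from below, outside the box
- disc_a_center (a point): carved clay disc, 52 mm across, 18 mm high, lying on the box's floor (the half farther from the robot); its centre
- disc_b_center (a point): the same kind of clay disc in the other half of the box; its centre
- bud_vase_center (a point): small brown clay vase, 84 mm across, 112 mm high, standing beside the box; its centre
- slip_bowl_center (a point): white ceramic bowl, 90 mm across, 45 mm high, beside the box; its centre
- clay_cup_center (a point): terracotta cup, 68 mm across, 75 mm high, beside the box; its centre
- spatula_center (a point): modelling spatula, 170 mm long, lying beside the box; a point on it near its middle
- clay_brush_center (a point): brush, 170 mm long, lying beside the box; a point on it near its middle

How it is judged:
On the way, in this order (a step that is already met when the one before it is completed fails the run):
1. the lid is pushed over past upright (value of joint lid below 1.5 rad), for 0.1 s.
2. the falling lid is caught and borne by the fingers for 0.3 s, 0.1 to 0.9 rad open, sinking slower than 0.33 rad/s (value of joint lid between 0.1 and 0.9 rad and velocity of joint lid above -0.33 rad/s and contact force between the fingers and lid above 0.3 N), for 0.3 s.
At the end, for the whole second after the job is handed in: the lid is shut (under 0.02 rad) and still; the discs and the things around the box are within 15 mm of where they were (value of joint lid below 0.02 rad and velocity of joint lid between -0.02 and 0.02 rad/s and distance of each of disc_a_center, disc_b_center, bud_vase_center, slip_bowl_center, clay_cup_center, spatula_center, clay_brush_center from where it was at the start of the episode below 0.015 m); the robot touches nothing.
It fails at once if the lid bangs shut: it sinks faster than 0.33 rad/s (53 mm/s at its free edge) while between 0.2 and 0.04 rad open (value of joint lid between 0.04 and 0.2 rad and velocity of joint lid below -0.33 rad/s).
It fails at once if the lid is squeezed or pressed with more than 15 N (contact force between the fingers and lid above 15 N).
It fails at once if a disc or a thing beside the box is pushed or carried away (more than 15 mm) (distance of any of disc_a_center, disc_b_center, bud_vase_center, slip_bowl_center, clay_cup_center, spatula_center, clay_brush_center from where it was at the start of the episode above 0.015 m).
It also fails if it takes over 58 s, if anything falls off the work surface, if the arm or the gripper's body presses on something with over 40 N, if the wrist force passes 120 N, or if a joint passes its speed limit or range.

## Robot

A 6-joint arm with a two-finger parallel gripper is mounted at the origin on the work surface. World frame = base frame: x ahead of the robot, y to its left, z up, the work surface at z = 0. Lengths are in m, angles in rad, forces in N, time in s.
With the tool pointing down it reaches from about 0.375 to 0.9 m from the base axis. Payload 3.1 kg.
Tool frame: the origin (TCP) lies on the centre line of the jaws, within the pads' length; the fingertips stand 25 mm ahead of it and the grasp point (between the pads) lies 6 mm ahead of it (robot.nose_length is the y of the fingertips in the tool frame, in m); y points along the fingers, z is the direction in which the jaws open and shut, and the axes are right-handed (so a half turn about y gives the same grasp; the last joint's range is limited). The gripper opens to 87 mm and grips with 3 to 60 N. Pads are 19 mm wide; open, the fingers measure 117 mm over their backs; the gripper's body (75 mm by 190 mm) begins 51 mm behind the grasp point.
Start: joints at [-1.395, 0.527, 1.433, -0, 1.181, -0.178], TCP at [0.217, -0.586, 0.248] pointing down, gripper open.
Joint ranges: [-3.08, 3.08], [-0.75, 2.2], [0.22, 2.44], [-1.43, 4.57], [0, 2.65], [-2.85, 2.85]. Speed limits (rad/s): [2.79, 2.79, 3.14, 3.14, 3.14, 3.14].

## Interface

Orientations are given as a unit quaternion [x, y, z, w].
In Python, from rig import robot, eyes, ticket gives the robot as it stands.
- The arm moves only by the tool play_rows, never from a script. Its argument "series" is a list of rows, each a list of 7 numbers: the opening, from 0 (shut) to 1 (fully open), then the shift along the tool's x, y, z scaled (see below), then the turn, a rotation vector about the tool's x, y, z scaled (see below). In form: [[claw, dx, dy, dz, ax, ay, az], ...]. A call has 1 to 12 rows; each row shifts and turns the commanded pose from where the row before left it, along the tool's axes as they then stand; what a row does not reach is not made up. The controller multiplies each number of a shift by 100 mm and each number of a turn by 180 degrees. A row lasts 1/12 s, in which the tool goes at most 41.7 mm and 7.16 degrees, less where a joint would pass 70% of its speed; a pose out of reach is approached as far as the arm can. A call with a number of a shift or a turn outside -1 to 1 is refused whole. A call with a gripper value outside its range is refused whole. The fingers move at their own pace and stop on an object; "grip_force" is the grip in N (left out, the last holds). Time passes only in rows, so rows that do not move let the fingers close. It gives the time, the measured TCP pose, the force and the opening at its end, in the units of the state.
- robot.get_obs(): the state, without advancing time (a new reading comes with each control period).
- eyes.camera(name): name is "scene" or "side" or "wrist"; returns the picture (400x640x3 uint8, red, green, blue); there is no depth.
- eyes.camera_params(name): a dict with "K" (3x3 intrinsics, pixels), "rvec" (rotation vector, rad) and "tvec" (3), from world to camera coordinates, as OpenCV has them. Camera axes: x right, y down, z forward; pixel columns grow to the right and rows downward; lengths in m; the calibration is good to about 2 mm. The wrist camera is an equidistant fisheye: a pixel r from the principal point sees the ray r / f radians off the axis. A picture is of the moment at which its call begins: read the wrist's pose just before it. camera_params takes no time and is no camera call; for the wrist camera it gives the pose at the moment of the call.
- ticket.hand_in(): hands the job in, once; it reports no verdict.
The state is a dict: "time": time; "q": joint angles; "joint_velocities": joint speeds; "joint_torque": joint torques, N m; "position": TCP position; "tool_rot": TCP orientation; "ft_force": force on the tool from outside, world axes, zero at the start; "moment": the same for the moment, N m; "grip_width": finger opening in m.
Only numpy, scipy, OpenCV 4.12 (cv2) and the standard library are available. Lean on these libraries where they do the work, as an engineer would, in place of code of your own. Each camera call takes 0.05 s, during which the arm holds its last target.

## Working session

There is one attempt and no reset: what is moved stays moved. The work goes in short steps, Python scripts to look and compute and a tool call to move; the robot and the scene stay as the last step left them, time stands still between calls to the robot, and variables do not carry over. Pictures are saved under pics/ and viewed, and the job is handed in when it is done.

Besides the shell and the picture viewer there is one more tool, called after "Request:" in YAML: its name, and indented under it one key for each argument. play_rows: Moves the arm, as the interface text tells. Its arguments: {"type":"object","properties":{"series":{"type":"array","items":{"type":"array","items":{"type":"number"}}},"grip_force":{"type":"number"}},"required":["series"]}

```bash
ls; mkdir -p pics
python3 - <<'E'
from rig import robot, eyes, ticket
import cv2
o=robot.get_obs()
for k,v in o.items(): print(k,v)
for n in ["scene","side","wrist"]:
    p=eyes.camera_params(n); print(n,p)
    im=eyes.camera(n); cv2.imwrite(f"pics/{n}0.png",im[:,:,::-1])
E
```

```text
pics
time 0.0
q [-1.39548066e+00  5.28489327e-01  1.43390693e+00 -1.30378126e-05
  1.18140792e+00 -1.78521690e-01]
joint_velocities [ 0.00037771  0.00237065 -0.0006431   0.00053298 -0.00028031  0.0009167 ]
joint_torque [ 1.23270063e-03 -4.40031374e+01 -1.76589650e+01  6.32695528e-02
  5.81154681e-02 -1.74234256e-04]
position [ 0.21645238 -0.58558926  0.24655589]
tool_rot [-0.12445347  0.69685048 -0.69528668  0.12444745]
ft_force [-0.11313979  0.35832718 -0.28182779]
moment [-0.03040871 -0.03787344  0.03011914]
grip_width 0.08667796343776422
scene {'K': array([[429.8286462 ,   0.        , 316.31139573],
       [  0.        , 429.8286462 , 191.49468024],
       [  0.        ,   0.        ,   1.        ]]), 'rvec': array([ 2.01704309,  1.54529688, -0.53265963]), 'tvec': array([-0.15426022, -0.38455368,  1.26662627])}
side {'K': array([[415.57278536,   0.        , 314.90405606],
       [  0.        , 415.57278536, 209.50695418],
       [  0.        ,   0.        ,   1.        ]]), 'rvec': array([ 0.83589562, -2.52738652,  1.12993137]), 'tvec': array([0.4776915 , 0.2903137 , 0.69688757])}
wrist {'K': array([[309.70691629,   0.        , 316.07569619],
       [  0.        , 309.70691629, 201.58354177],
       [  0.        ,   0.        ,   1.        ]]), 'rvec': array([-2.40659997,  1.67438943,  0.21172565]), 'tvec': array([-0.62398432, -0.02902324,  0.39091595])}
```

View pics/scene0.png

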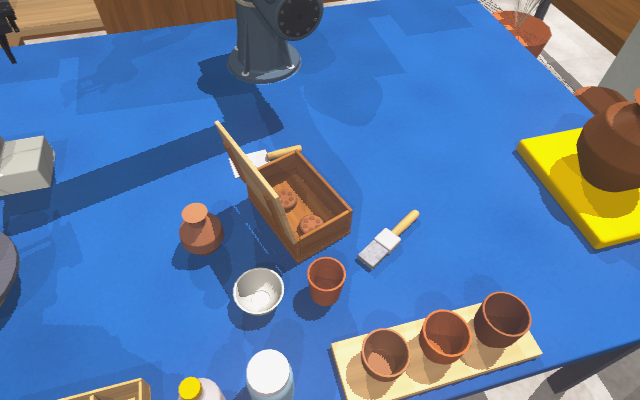

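View pics/side0.png

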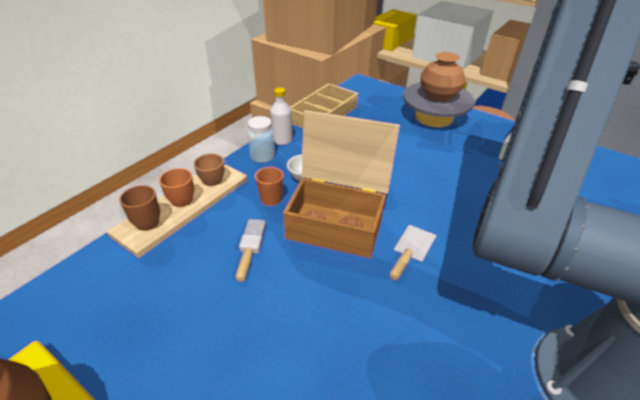

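View pics/wrist0.png

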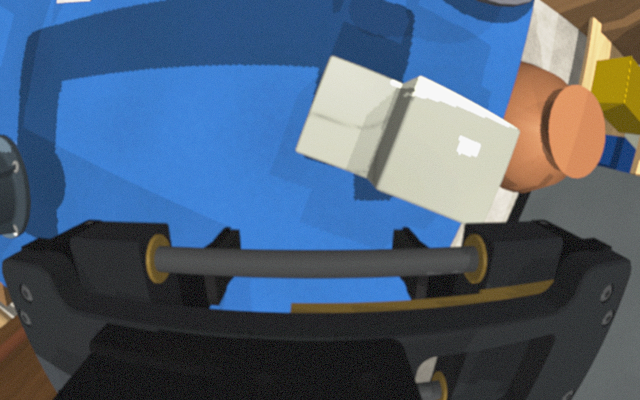

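Run:
```python
import cv2
a=cv2.imread("pics/scene0.png")[110:310,170:430]; cv2.imwrite("pics/sc_crop.png",cv2.resize(a,None,fx=3,fy=3,interpolation=cv2.INTER_CUBIC))
a=cv2.imread("pics/side0.png")[100:290,225:445]; cv2.imwrite("pics/si_crop.png",cv2.resize(a,None,fx=3,fy=3,interpolation=cv2.INTER_CUBIC))
```

```text
(no output)
```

View pics/sc_crop.png

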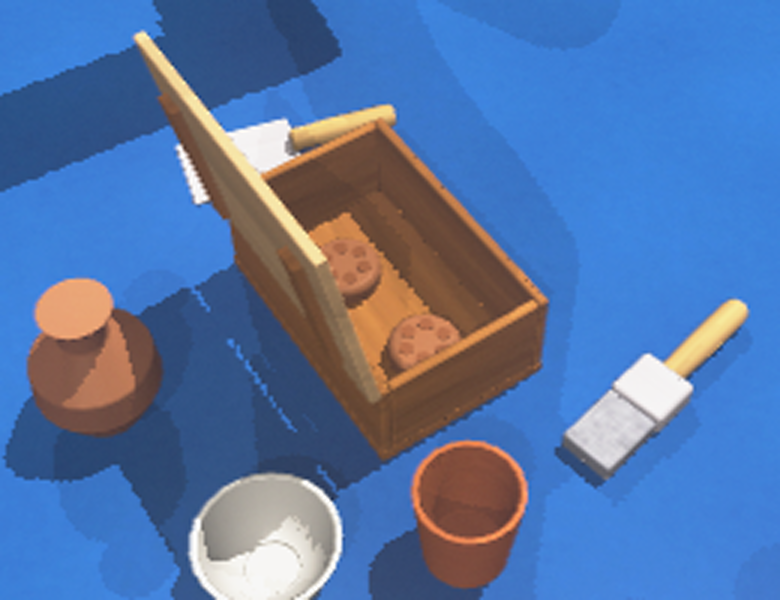

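View pics/si_crop.png

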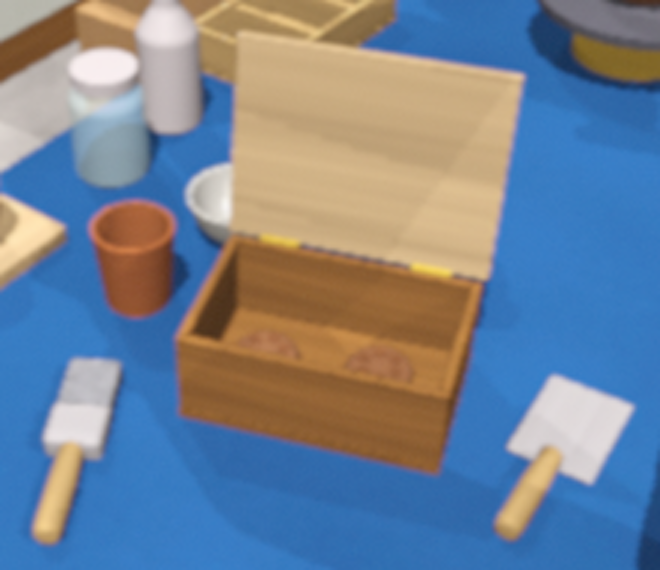

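```bash
cat > h.py <<'E'
import numpy as np, cv2
from scipy.spatial.transform import Rotation as R
from rig import eyes
P={n:eyes.camera_params(n) for n in("scene","side")}
def ray(n,uv):
    p=P[n]; M=cv2.Rodrigues(p["rvec"])[0]
    d=M.T@np.linalg.inv(p["K"])@np.array([uv[0],uv[1],1]); c=-M.T@p["tvec"]
    return c,d/np.linalg.norm(d)
def tri(a,b):
    c1,d1=ray("scene",a);c2,d2=ray("side",b)
    t=np.linalg.lstsq(np.c_[d1,-d2],c2-c1,rcond=None)[0]
    p,q=c1+t[0]*d1,c2+t[1]*d2
    return (p+q)/2,np.linalg.norm(p-q)
def plane(n,uv,z):
    c,d=ray(n,uv); return c+d*(z-c[2])/d[2]
def sc(u,v): return (170+u/3,110+v/3)
def si(u,v): return (225+u/3,100+v/3)
def proj(n,X):
    p=P[n]; return cv2.projectPoints(np.array(X,float).reshape(-1,3),p["rvec"],p["tvec"],p["K"],None)[0].reshape(-1,2)
E
python3 - <<'E'
from h import *
np.set_printoptions(precision=4,suppress=True)
pts={"FF":((546,300),(180,340)),"FN":((380,122),(465,375)),"HF":((385,393),(235,240)),"FFb":((542,367),(182,417)),
"LF":((325,262),(240,35)),"LN":((142,34),(522,75)),"disca":((425,340),(270,345)),"discb":((348,262),(380,362))}
for k,(a,b) in pts.items(): print(k,*tri(sc(*a),si(*b)))
for k,uv,z in [("FF",(546,300),.08),("FN",(380,122),.08),("HF",(385,393),.08)]: print(k,plane("scene",sc(*uv),z))
for k,uv,z in [("FF",(180,340),.08),("FN",(465,375),.08),("HF",(235,240),.08),("HN",(482,283),.08),("FFb",(182,417),0),("FNb",(438,468),0)]: print("side",k,plane("side",si(*uv),z))
for k,uv,z in [("vase top",(75,308),.112),("vase base",(95,415),0.01),("bowl rim",(266,540),.045),("cup rim",(470,492),.075),("spat handle end",(390,115),.01),("spat blade corner",(200,200),0),("blade corner2",(178,148),0),("brush tip",(605,468),0.01),("brush tip2",(565,437),0.01),("brush end",(738,305),.01)]: print(k,plane("scene",sc(*uv),z))
E
```

```text
FF [0.6359 0.0546 0.0751] 0.0033323367383542367
FN [ 0.4535 -0.018   0.0845] 0.01995466480357478
HF [ 0.6767 -0.0627  0.0734] 0.0035730635639353355
FFb [ 0.6366  0.0572 -0.0025] 0.004389341828937685
LF [ 0.6934 -0.0942  0.2334] 0.0026221332647613613
LN [ 0.5018 -0.162   0.2359] 0.003865067024379919
disca [ 0.6126 -0.021   0.0266] 0.005848785463999181
discb [ 0.5341 -0.056   0.0266] 0.005028994184665144
FF [0.6405 0.0542 0.08  ]
FN [ 0.459 -0.011  0.08 ]
HF [ 0.6822 -0.0623  0.08  ]
side FF [0.6316 0.057  0.08  ]
side FN [ 0.4513 -0.0333  0.08  ]
side HF [ 0.6708 -0.0579  0.08  ]
side HN [ 0.4907 -0.1276  0.08  ]
side FFb [0.6339 0.0571 0.    ]
side FNb [ 0.4527 -0.0144  0.    ]
vase top [ 0.5954 -0.2329  0.112 ]
vase base [ 0.6062 -0.2417  0.01  ]
bowl rim [ 0.7412 -0.1495  0.045 ]
cup rim [ 0.7571 -0.0303  0.075 ]
spat handle end [0.3864 0.0133 0.01  ]
spat blade corner [ 0.4282 -0.1463  0.    ]
blade corner2 [ 0.3699 -0.1547  0.    ]
brush tip [0.7301 0.0702 0.01  ]
brush tip2 [0.7018 0.0527 0.01  ]
brush end [0.6315 0.2062 0.01  ]
```

```bash
cat >> h.py <<'E'
C=np.array([.5645,-.0365,0]); PHI=.345
UX=np.array([np.sin(PHI),-np.cos(PHI),0]); UY=np.array([np.cos(PHI),np.sin(PHI),0]); Z=np.array([0,0,1.])
H=C+.065*UX+.0805*Z
def S(s,y,z): return H-s*UX+y*UY+(z-.0805)*Z     # s: forward from the hinge, y along hinge, z world height
def toS(p): d=np.asarray(p)-H; return np.array([-d@UX,d@UY,p[2]])
def ori(alpha,sgn=1):
    y=np.cos(alpha)*UX-np.sin(alpha)*Z; z=sgn*UY; return R.from_matrix(np.c_[np.cross(y,z),y,z])
E
python3 - <<'E'
from h import *
from rig import robot,eyes
np.set_printoptions(precision=3,suppress=True)
print(robot.nose_length)
o=robot.get_obs(); r=R.from_quat(o["tool_rot"]); print(r.as_matrix())
p=eyes.camera_params("wrist"); M=cv2.Rodrigues(p["rvec"])[0]
print("cam in tool",r.inv().apply(-M.T@p["tvec"]-o["position"]),"axis",r.inv().apply(M[2]))
for a in (90,60,50):
  for s in (1,-1):
    print(a,s,(r.inv()*ori(np.radians(a),s)).as_rotvec(True))
# wireframe overlay check
for n in("scene","side"):
    im=cv2.imread(f"pics/{n}0.png")
    def line(A,B,c=(0,255,255)):
        q=proj(n,[A,B]); cv2.line(im,tuple(int(round(v*16)) for v in q[0]),tuple(int(round(v*16)) for v in q[1]),c,1,cv2.LINE_AA,4)
    for z in (0,.08):
        k=[S(s,y,z) for s,y in((0,-.1),(0,.1),(.13,.1),(.13,-.1))]
        for i in range(4): line(k[i],k[(i+1)%4])
    t=1.8
    k=[S(l*np.cos(t),y,.0805+l*np.sin(t)) for l,y in((0,-.103),(0,.103),(.16,.103),(.16,-.103))]
    for i in range(4): line(k[i],k[(i+1)%4],(0,255,0))
    a=im[100:300,170:450] if n=="scene" else im[90:290,215:455]
    cv2.imwrite(f"pics/ov_{n}.png",cv2.resize(a,None,fx=2.8,fy=2.8,interpolation=cv2.INTER_CUBIC))
E
```

```text
0.025
[[-0.938 -0.     0.346]
 [-0.346  0.002 -0.938]
 [-0.    -1.    -0.002]]
cam in tool [-0.068 -0.138  0.   ] axis [ 0.246  0.969 -0.   ]
90 1 [  0.062 -89.495  -0.086]
90 -1 [ 0.086 90.504  0.062]
60 1 [ 23.444 -87.252 -23.674]
60 -1 [23.729 88.223 23.499]
50 1 [ 31.187 -85.502 -31.486]
50 -1 [31.558 86.448 31.259]
```

View pics/ov_scene.png

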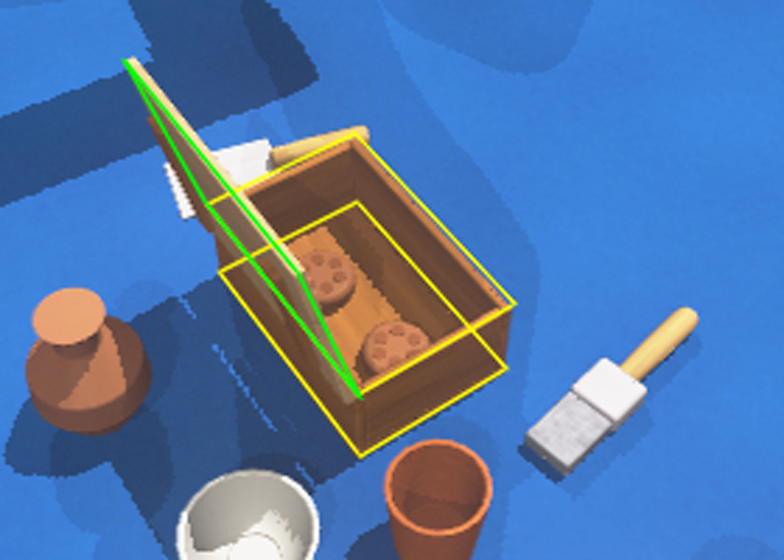

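View pics/ov_side.png

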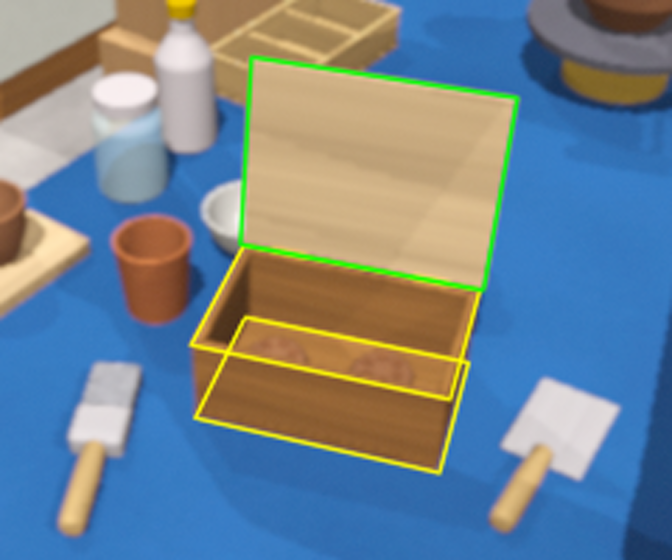

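```bash
cat >> h.py <<'E'
def plan(p,r,p1,r1,n,claw=0):
    """rows from commanded (p,r) to (p1,r1): equal world steps, equal turns"""
    rv=(r.inv()*r1).as_rotvec()/n; st=(np.asarray(p1)-p)/n; out=[];r=r
    for i in range(n):
        d=r.inv().apply(st)/.1; out.append([claw]+[round(float(v),3) for v in [*d,*(rv/np.pi)]]); r=r*R.from_rotvec(rv)
    print("step mm",np.linalg.norm(st)*1e3,"deg",np.degrees(np.linalg.norm(rv)))
    for o in out: print(o,end=",\n")
def now():
    from rig import robot
    o=robot.get_obs(); return o,np.array(o["position"]),R.from_quat(o["tool_rot"])
E
python3 - <<'E'
from h import *
o,p,r=now()
a=np.radians(55)
plan(p,r,S(-.03,0,.42),ori(np.radians(90)),14)
E
```

```text
step mm 44.377967727463826 deg 6.392538173486468
[0, -0.369, -0.123, -0.214, 0.0, -0.036, -0.0],
[0, -0.39, -0.123, -0.172, 0.0, -0.036, -0.0],
[0, -0.407, -0.123, -0.127, 0.0, -0.036, -0.0],
[0, -0.418, -0.123, -0.081, 0.0, -0.036, -0.0],
[0, -0.425, -0.123, -0.034, 0.0, -0.036, -0.0],
[0, -0.426, -0.124, 0.013, 0.0, -0.036, -0.0],
[0, -0.422, -0.124, 0.061, 0.0, -0.036, -0.0],
[0, -0.412, -0.124, 0.107, 0.0, -0.036, -0.0],
[0, -0.398, -0.124, 0.153, 0.0, -0.036, -0.0],
[0, -0.378, -0.124, 0.196, 0.0, -0.036, -0.0],
[0, -0.354, -0.124, 0.237, 0.0, -0.036, -0.0],
[0, -0.326, -0.124, 0.275, 0.0, -0.036, -0.0],
[0, -0.293, -0.124, 0.309, 0.0, -0.036, -0.0],
[0, -0.257, -0.124, 0.34, 0.0, -0.036, -0.0],
```

Request:
play_rows:
  series:
    - [0,-0.29,-0.12,-0.17,0,-0.036,0]
    - [0,-0.31,-0.12,-0.13,0,-0.036,0]
    - [0,-0.32,-0.12,-0.1,0,-0.036,0]
    - [0,-0.33,-0.12,-0.065,0,-0.036,0]
    - [0,-0.34,-0.12,-0.03,0,-0.036,0]
    - [0,-0.34,-0.12,0.01,0,-0.036,0]
    - [0,-0.34,-0.12,0.05,0,-0.036,0]
    - [0,-0.33,-0.12,0.085,0,-0.036,0]
    - [0,-0.32,-0.12,0.12,0,-0.036,0]
    - [0,-0.3,-0.12,0.155,0,-0.036,0]
    - [0,-0.28,-0.12,0.19,0,-0.036,0]
    - [0,0,0,0,0,0,0]
  grip_force: 5

```text
time: 1.15
position: [0.4554, -0.293, 0.3821]
tool_rot: [-0.508, 0.489, -0.492, 0.51]
ft_force: [0.6, 0.0, 0.2]
grip_width: 0.015
```

Run:
```python
from h import *
np.set_printoptions(precision=3,suppress=True)
o,p,r=now(); print(o["time"],o["q"],toS(p),o["grip_width"],o["ft_force"])
plan(p,r,S(.12,0,.42),ori(np.radians(55)),9)
```

```text
1.15 [-0.78   0.278  1.459  0.004  1.401 -0.817] [-0.139 -0.189  0.382] 0.01502345962873307 [0.597 0.027 0.247]
step mm 35.94476038895304 deg 4.335415063880695
[0, -0.339, -0.042, 0.113, 0.003, -0.011, -0.021],
[0, -0.331, -0.063, 0.125, 0.003, -0.011, -0.021],
[0, -0.322, -0.084, 0.136, 0.003, -0.011, -0.021],
[0, -0.311, -0.104, 0.148, 0.003, -0.011, -0.021],
[0, -0.298, -0.122, 0.159, 0.003, -0.011, -0.021],
[0, -0.284, -0.14, 0.17, 0.003, -0.011, -0.021],
[0, -0.268, -0.157, 0.181, 0.003, -0.011, -0.021],
[0, -0.251, -0.173, 0.191, 0.003, -0.011, -0.021],
[0, -0.232, -0.187, 0.201, 0.003, -0.011, -0.021],
```

Request:
play_rows:
  series:
    - [0,-0.339,-0.042,0.113,0.003,-0.011,-0.021]
    - [0,-0.331,-0.063,0.125,0.003,-0.011,-0.021]
    - [0,-0.322,-0.084,0.136,0.003,-0.011,-0.021]
    - [0,-0.311,-0.104,0.148,0.003,-0.011,-0.021]
    - [0,-0.298,-0.122,0.159,0.003,-0.011,-0.021]
    - [0,-0.284,-0.14,0.17,0.003,-0.011,-0.021]
    - [0,-0.268,-0.157,0.181,0.003,-0.011,-0.021]
    - [0,-0.251,-0.173,0.191,0.003,-0.011,-0.021]
    - [0,-0.232,-0.187,0.201,0.003,-0.011,-0.021]
    - [0,0,0,0,0,0,0]

```text
time: 1.98
position: [0.5449, 0.018, 0.4168]
tool_rot: [0.677, -0.216, 0.554, -0.434]
ft_force: [0.3, -0.7, 0.4]
grip_width: 0.0005
```

Run:
```python
from h import *
np.set_printoptions(precision=3,suppress=True)
o,p,r=now(); print(o["time"],o["q"],toS(p),p,o["grip_width"],o["ft_force"])
print((r.inv()*ori(np.radians(55))).as_rotvec(True))
for n in("side","wrist"): cv2.imwrite(f"pics/{n}1.png",eyes.camera(n)[:,:,::-1])
```

```text
1.9833 [ 0.111  0.256  1.528 -0.61   1.266 -0.087] [ 0.123 -0.     0.417] [0.545 0.018 0.417] 0.0004569321781467553 [ 0.26  -0.734  0.414]
[ 0.106  0.818 -0.85 ]
```

View pics/side1.png

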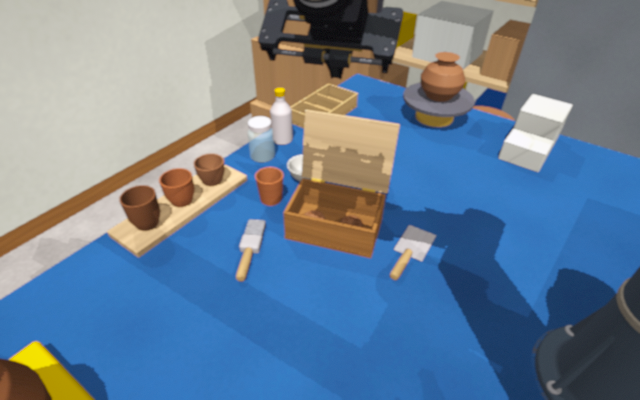

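View pics/wrist1.png

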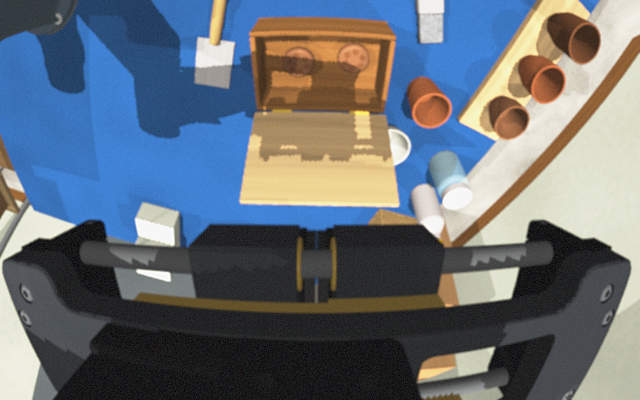

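Run:
```python
from h import *
o,p,r=now()
A=ori(np.radians(55))
plan(p,r,S(-.075,0,.31),A,8)
plan(S(-.075,0,.31),A,S(-.075,0,.25),A,3)
```

```text
step mm 27.60693544680415 deg 0.13620095261119355
[0, 0.124, 0.246, 0.004, 0.0, 0.0, -0.001],
[0, 0.124, 0.247, 0.004, 0.0, 0.0, -0.001],
[0, 0.124, 0.247, 0.004, 0.0, 0.0, -0.001],
[0, 0.123, 0.247, 0.004, 0.0, 0.0, -0.001],
[0, 0.123, 0.247, 0.004, 0.0, 0.0, -0.001],
[0, 0.122, 0.248, 0.004, 0.0, 0.0, -0.001],
[0, 0.122, 0.248, 0.004, 0.0, 0.0, -0.001],
[0, 0.121, 0.248, 0.004, 0.0, 0.0, -0.001],
step mm 20.0 deg 0.0
[0, -0.115, 0.164, 0.0, 0.0, 0.0, 0.0],
[0, -0.115, 0.164, 0.0, 0.0, 0.0, 0.0],
[0, -0.115, 0.164, 0.0, 0.0, 0.0, 0.0],
```

Request:
play_rows:
  series:
    - [0,0.124,0.247,0.004,0,0,-0.001]
    - [0,0.124,0.247,0.004,0,0,-0.001]
    - [0,0.124,0.247,0.004,0,0,-0.001]
    - [0,0.123,0.247,0.004,0,0,0]
    - [0,0.123,0.247,0.004,0,0,0]
    - [0,0.122,0.248,0.004,0,0,0]
    - [0,0.122,0.248,0.004,0,0,0]
    - [0,0.121,0.248,0.004,0,0,0]
    - [0,-0.115,0.164,0,0,0,0]
    - [0,-0.115,0.164,0,0,0,0]
    - [0,-0.115,0.164,0,0,0,0]
    - [0,0,0,0,0,0,0]

```text
time: 3.08
position: [0.6067, -0.1732, 0.2462]
tool_rot: [0.678, -0.221, 0.556, -0.426]
ft_force: [-1.0, 0.9, -0.2]
grip_width: 0.0006
```

Run:
```python
from h import *
np.set_printoptions(precision=3,suppress=True)
o,p,r=now(); print(o["time"],o["q"],toS(p),p,o["ft_force"])
print((r.inv()*ori(np.radians(55))).as_rotvec(True))
for n in("scene","side","wrist"): cv2.imwrite(f"pics/{n}2.png",eyes.camera(n)[:,:,::-1])
a=cv2.imread("pics/scene2.png")[60:310,140:430]; cv2.imwrite("pics/sc2_crop.png",cv2.resize(a,None,fx=2.4,fy=2.4))
```

```text
3.0833 [-0.24   0.504  1.653 -0.744  0.791 -0.099] [-0.078 -0.006  0.246] [ 0.607 -0.173  0.246] [-0.955  0.925 -0.243]
[ 1.055  0.285 -0.569]
```

View pics/sc2_crop.png

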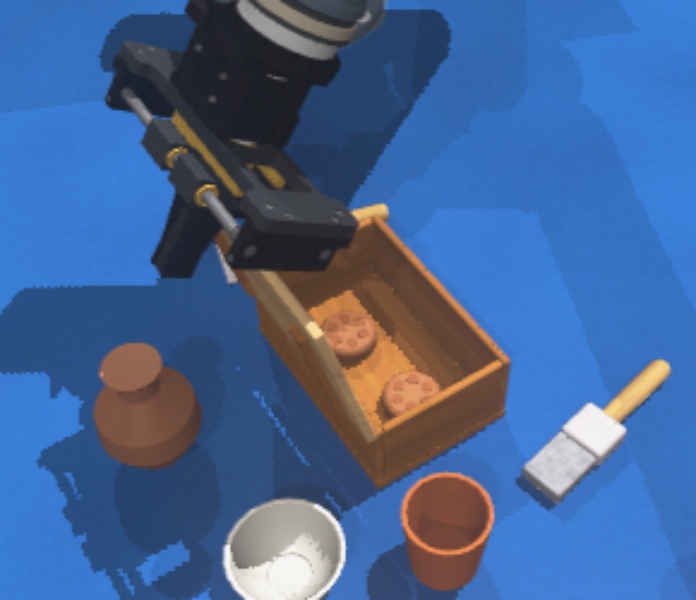

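View pics/side2.png

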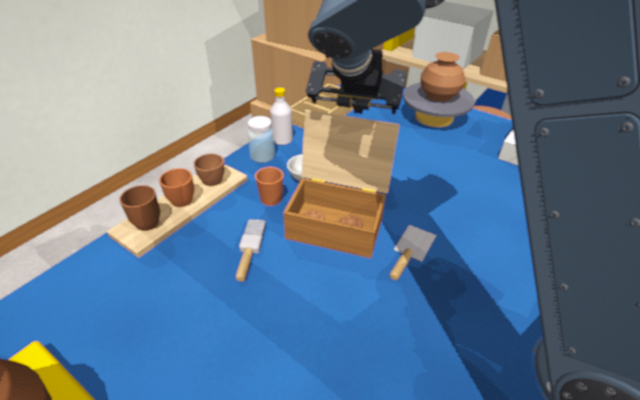

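View pics/wrist2.png

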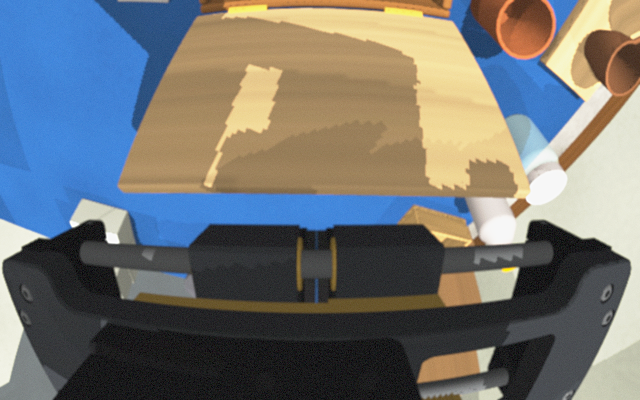

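Request:
play_rows:
  series:
    - [0,-0.045,-0.03,0,0,0,0]
    - [0,-0.045,-0.03,0.01,0,0,0]
    - [0,-0.045,-0.03,0.01,0,0,0]
    - [0,-0.045,-0.03,0.01,0,0,0]
    - [0,-0.045,-0.03,0.01,0,0,0]
    - [0,-0.03,-0.02,0,0,0,0]
    - [0,-0.03,-0.02,0,0,0,0]
    - [0,-0.03,-0.02,0,0,0,0]
    - [0,-0.03,-0.02,0,0,0,0]

```text
time: 3.98
position: [0.6016, -0.1308, 0.2523]
tool_rot: [0.677, -0.215, 0.559, -0.428]
ft_force: [0.5, -1.2, 5.9]
grip_width: 0.0005
```

Run:
```python
from h import *
np.set_printoptions(precision=3,suppress=True)
o,p,r=now(); print(o["time"],toS(p),o["ft_force"])
for n in("scene","wrist"): cv2.imwrite(f"pics/{n}3.png",eyes.camera(n)[:,:,::-1])
a=cv2.imread("pics/scene3.png")[60:310,140:430]; b=cv2.imread("pics/wrist3.png")[0:250]
cv2.imwrite("pics/c3.png",np.vstack([cv2.resize(a,(640,552))[150:480],b]))
```

```text
3.9833 [-0.036  0.003  0.252] [ 0.489 -1.203  5.867]
```

View pics/c3.png

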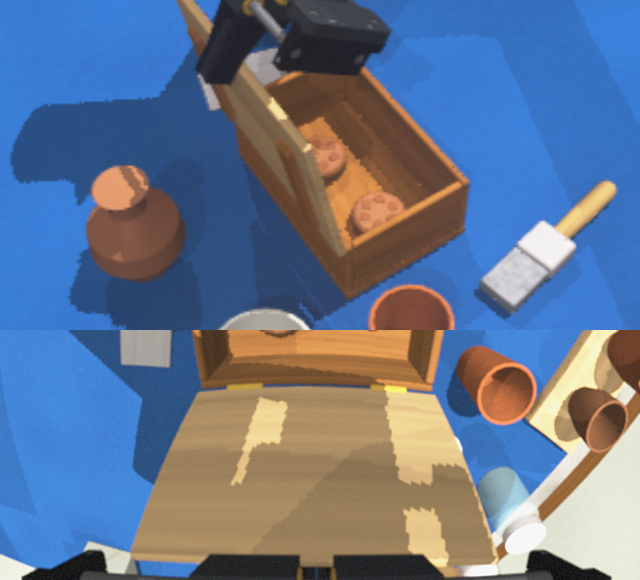

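Run:
```python
from h import *
o,p,r=now()
B=ori(np.radians(88))
plan(p,r,S(-.085,0,.26),r,3)
plan(S(-.085,0,.26),r,S(-.085,0,.242),B,6)
```

```text
step mm 16.827450381184587 deg 0.0
[0, 0.152, 0.071, -0.01, 0.0, 0.0, 0.0],
[0, 0.152, 0.071, -0.01, 0.0, 0.0, 0.0],
[0, 0.152, 0.071, -0.01, 0.0, 0.0, 0.0],
step mm 3.0000000000000027 deg 5.476688687546305
[0, -0.017, 0.025, 0.0, 0.0, 0.0, 0.03],
[0, -0.015, 0.026, 0.0, 0.0, 0.0, 0.03],
[0, -0.012, 0.027, 0.0, 0.0, 0.0, 0.03],
[0, -0.009, 0.028, 0.0, 0.0, 0.0, 0.03],
[0, -0.007, 0.029, 0.0, 0.0, 0.0, 0.03],
[0, -0.004, 0.03, 0.0, 0.0, 0.0, 0.03],
```

Request:
play_rows:
  series:
    - [0,0.152,0.071,-0.01,0,0,0]
    - [0,0.152,0.071,-0.01,0,0,0]
    - [0,0.152,0.071,-0.01,0,0,0]
    - [0,-0.017,0.025,0,0,0,0.03]
    - [0,-0.015,0.026,0,0,0,0.03]
    - [0,-0.012,0.027,0,0,0,0.03]
    - [0,-0.009,0.028,0,0,0,0.03]
    - [0,-0.007,0.029,0,0,0,0.03]
    - [0,-0.004,0.03,0,0,0,0.03]
    - [0,0,0,0,0,0,0]
    - [0,0,0,0,0,0,0]

```text
time: 5.0
position: [0.6139, -0.1788, 0.2397]
tool_rot: [0.589, -0.398, 0.417, -0.566]
ft_force: [0.3, -0.4, -0.2]
grip_width: 0.0006
```

Run:
```python
from h import *
np.set_printoptions(precision=3,suppress=True)
o,p,r=now(); print(o["time"],toS(p),o["ft_force"],o["q"],r.apply([0,1,0]))
for n in("scene","wrist"): cv2.imwrite(f"pics/{n}4.png",eyes.camera(n)[:,:,::-1])
a=cv2.imread("pics/scene4.png")[60:310,140:430]; b=cv2.imread("pics/wrist4.png")[0:250]
cv2.imwrite("pics/c4.png",np.vstack([cv2.resize(a,(640,552))[150:480],b]))
```

```text
5.0 [-0.086 -0.002  0.24 ] [ 0.342 -0.351 -0.225] [-0.441  0.55   1.414 -0.041  1.157 -0.768] [ 0.003 -0.043 -0.999]
```

View pics/c4.png

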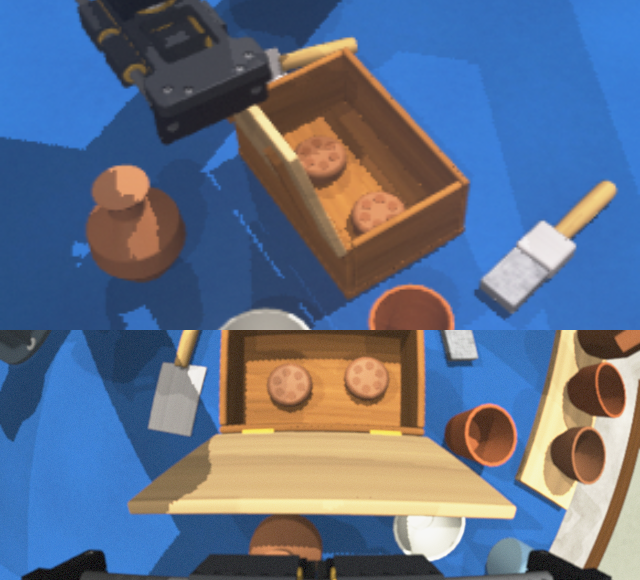

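Request:
play_rows:
  series:
    - [0,-0.06,0.01,0,0,0,0]
    - [0,-0.06,0.01,0,0,0,0]
    - [0,-0.06,0.01,0,0,0,0]
    - [0,-0.06,0,0,0,0,0]
    - [0,-0.04,0,0,0,0,0]
    - [0,-0.03,0,0,0,0,0]
    - [0,-0.03,0,0,0,0,0]
    - [0,-0.03,0,0,0,0,0]
    - [0,-0.03,0,0,0,0,0]
    - [0,-0.03,0,0,0,0,0]

```text
time: 5.93
position: [0.5998, -0.1377, 0.2361]
tool_rot: [0.589, -0.397, 0.417, -0.567]
ft_force: [-0.3, -0.7, 0.6]
grip_width: 0.0003
```

Run:
```python
from h import *
np.set_printoptions(precision=3,suppress=True)
o,p,r=now(); print(o["time"],toS(p),o["ft_force"])
for n in("scene","wrist"): cv2.imwrite(f"pics/{n}5.png",eyes.camera(n)[:,:,::-1])
a=cv2.imread("pics/scene5.png")[60:310,140:430]; b=cv2.imread("pics/wrist5.png")[0:250]
cv2.imwrite("pics/c5.png",np.vstack([cv2.resize(a,(640,552))[150:480],b]))
```

```text
5.9333 [-0.042 -0.001  0.236] [-0.282 -0.661  0.553]
```

View pics/c5.png

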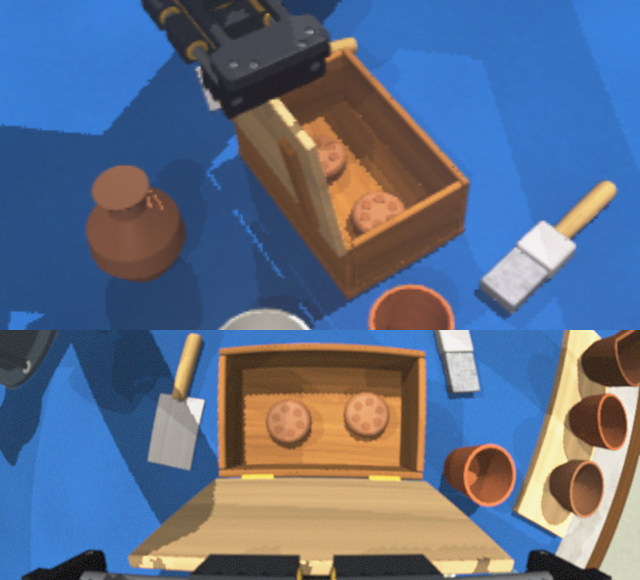

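Request:
play_rows:
  series:
    - [0,-0.04,0,0,0,0,0]
    - [0,-0.04,0,0,0,0,0]
    - [0,-0.04,0,0,0,0,0]
    - [0,-0.04,0,0,0,0,0]
    - [0,-0.04,0,0,0,0,0]
    - [0,-0.04,0,0,0,0,0]
    - [0,-0.04,0,0,0,0,0]
    - [0,-0.04,0,0,0,0,0]

```text
time: 6.7
position: [0.5888, -0.1072, 0.2347]
tool_rot: [0.59, -0.397, 0.417, -0.567]
ft_force: [-0.4, -1.0, 1.7]
grip_width: 0.0004
```

Run:
```python
from h import *
np.set_printoptions(precision=3,suppress=True)
o,p,r=now(); print(o["time"],toS(p),o["ft_force"])
for n in("scene","side"): cv2.imwrite(f"pics/{n}6.png",eyes.camera(n)[:,:,::-1])
a=cv2.imread("pics/scene6.png")[60:310,140:430]; b=cv2.imread("pics/side6.png")[60:310,200:460]
cv2.imwrite("pics/c6.png",np.vstack([cv2.resize(a,(640,552))[130:430],cv2.resize(b,None,fx=2.4615,fy=2.4615)[:300,:640]]))
```

```text
6.7 [-0.01  -0.001  0.235] [-0.405 -0.962  1.715]
```

View pics/c6.png

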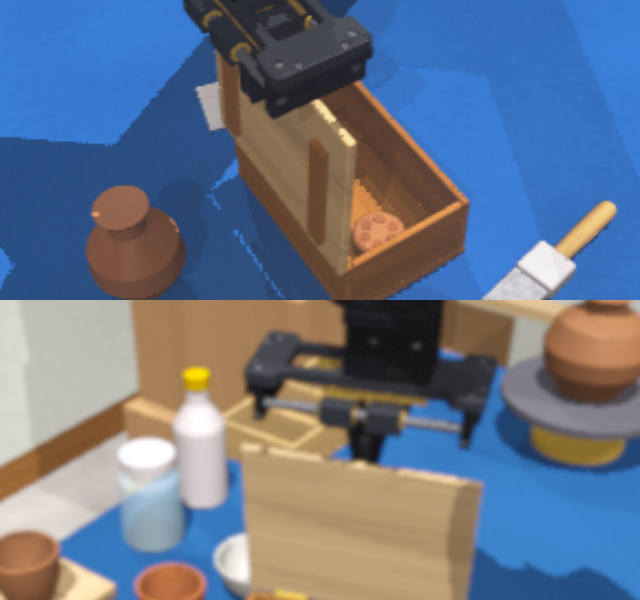

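Run:
```python
from h import *
o,p,r=now()
A=ori(np.radians(55))
plan(S(.004,0,.31),r,S(.15,0,.31),A,5)
plan(S(.15,0,.31),A,S(.135,0,.18),A,5)
```

```text
step mm 29.199999999999996 deg 6.544475494293751
[0, -0.292, -0.012, 0.0, 0.001, 0.0, -0.036],
[0, -0.289, -0.045, -0.0, 0.001, 0.0, -0.036],
[0, -0.282, -0.077, -0.0, 0.001, 0.0, -0.036],
[0, -0.271, -0.109, -0.0, 0.001, 0.0, -0.036],
[0, -0.257, -0.139, -0.0, 0.001, 0.0, -0.036],
step mm 26.1725046566048 deg 0.0
[0, -0.125, 0.23, 0.0, 0.0, 0.0, 0.0],
[0, -0.125, 0.23, 0.0, 0.0, 0.0, 0.0],
[0, -0.125, 0.23, 0.0, 0.0, 0.0, 0.0],
[0, -0.125, 0.23, 0.0, 0.0, 0.0, 0.0],
[0, -0.125, 0.23, 0.0, 0.0, 0.0, 0.0],
```

Request:
play_rows:
  series:
    - [0,-0.04,0,0,0,0,0]
    - [0,-0.04,0,0,0,0,0]
    - [0,-0.04,0,0,0,0,0]
    - [0,-0.04,0,0,0,0,0]
    - [0,-0.04,0,0,0,0,0]
    - [0,0,0,0,0,0,0]

```text
time: 7.3
position: [0.5814, -0.0876, 0.2337]
tool_rot: [0.59, -0.397, 0.416, -0.567]
ft_force: [-0.1, -0.6, -0.5]
grip_width: 0.0006
```

Run:
```python
from h import *
np.set_printoptions(precision=3,suppress=True)
o,p,r=now(); print(o["time"],toS(p),o["ft_force"])
for n in("side",): cv2.imwrite(f"pics/{n}7.png",eyes.camera(n)[:,:,::-1])
```

```text
7.3 [ 0.011 -0.001  0.234] [-0.122 -0.566 -0.468]
```

View pics/side7.png

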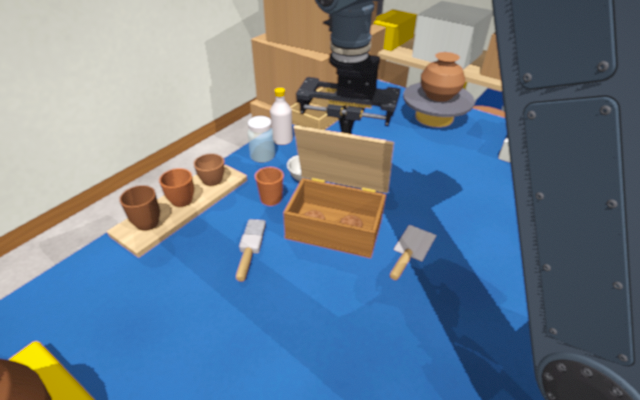

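```bash
cat >> h.py <<'E'
def tabl(y):
    for t in np.arange(1.8,-.01,-.1):
        print(round(t,1),proj("side",S(.16*np.cos(t),y,.0805+.16*np.sin(t))).round(0)[0],end="; ")
E
python3 - <<'E'
from h import *
tabl(.103);print();tabl(-.103)
E
```

```text
1.8 [304. 110.]; 1.7 [302. 112.]; 1.6 [300. 115.]; 1.5 [297. 119.]; 1.4 [295. 124.]; 1.3 [293. 129.]; 1.2 [290. 135.]; 1.1 [288. 141.]; 1.0 [286. 148.]; 0.9 [284. 156.]; 0.8 [282. 163.]; 0.7 [280. 171.]; 0.6 [279. 179.]; 0.5 [278. 187.]; 0.4 [277. 195.]; 0.3 [276. 202.]; 0.2 [276. 209.]; 0.1 [276. 216.]; -0.0 [276. 222.]; 
1.8 [399. 124.]; 1.7 [398. 127.]; 1.6 [397. 130.]; 1.5 [396. 135.]; 1.4 [395. 140.]; 1.3 [393. 145.]; 1.2 [392. 152.]; 1.1 [390. 159.]; 1.0 [389. 166.]; 0.9 [387. 174.]; 0.8 [385. 182.]; 0.7 [383. 191.]; 0.6 [382. 199.]; 0.5 [380. 207.]; 0.4 [379. 215.]; 0.3 [377. 223.]; 0.2 [376. 230.]; 0.1 [375. 237.]; -0.0 [374. 243.];
```

Request:
play_rows:
  series:
    - [0,0.05,-0.1,0,0,0,0]
    - [0,0,-0.33,0,0,0,0]
    - [0,0,-0.33,0,0,0,0]
    - [0,-0.292,-0.012,0,0.001,0,-0.036]
    - [0,-0.289,-0.045,0,0.001,0,-0.036]
    - [0,-0.282,-0.077,0,0.001,0,-0.036]
    - [0,-0.271,-0.109,0,0.001,0,-0.036]
    - [0,-0.257,-0.139,0,0.001,0,-0.036]
    - [0,-0.125,0.23,0,0,0,0]
    - [0,-0.125,0.23,0,0,0,0]
    - [0,-0.125,0.23,0,0,0,0]
    - [0,-0.125,0.23,0,0,0,0]

```text
time: 8.35
position: [0.5383, 0.0379, 0.2053]
tool_rot: [0.672, -0.213, 0.561, -0.434]
ft_force: [0.4, -0.7, 0.3]
grip_width: 0.0005
```

Run:
```python
from h import *
np.set_printoptions(precision=3,suppress=True)
o,p,r=now(); print(o["time"],toS(p),o["ft_force"],toS(p+r.apply([0,.025,0])),r.apply([0,1,0])@UX)
for n in("side",): cv2.imwrite(f"pics/{n}8.png",eyes.camera(n)[:,:,::-1])
```

```text
8.35 [0.144 0.    0.205] [ 0.434 -0.703  0.311] [0.13  0.001 0.185] 0.5693341599440489
```

View pics/side8.png

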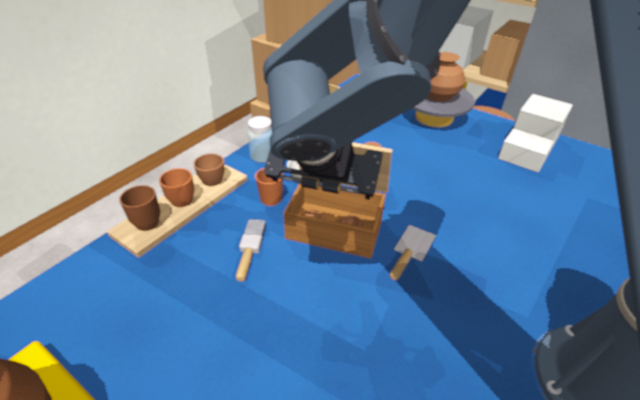

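Request:
play_rows:
  series:
    - [0,-0.075,0.228,0,0,0,0]
    - [0,0,0,0,0,0,0]
    - [0,0,0,0,0,0,0]
    - [0,0,0,0,0,0,0]
    - [0,0,0,0,0,0,0]
    - [0,0,0,0,0,0,0]
    - [0,0,0,0,0,0,0]
    - [0,0,0,0,0,0,0]
    - [0,0,0,0,0,0,0]

```text
time: 9.15
position: [0.5408, 0.0303, 0.1835]
tool_rot: [0.672, -0.214, 0.561, -0.433]
ft_force: [0.5, 0.4, 0.1]
grip_width: 0.0006
```

```bash
cat > look.py <<'E'
import sys
from h import *
np.set_printoptions(precision=3,suppress=True)
o,p,r=now(); k=sys.argv[1]; print(o["time"],toS(p),o["ft_force"],o["moment"],r.apply([0,1,0])@UX)
a=eyes.camera("wrist")[:,:,::-1]; b=eyes.camera("scene")[60:310,140:430,::-1]
cv2.imwrite(f"pics/c{k}.png",np.vstack([a[:260],cv2.resize(b,(640,552))[130:460]]))
E
python3 look.py 9
```

```text
9.15 [0.136 0.    0.183] [0.497 0.391 0.144] [ 0.357 -0.039 -0.005] 0.5697332549614654
```

View pics/c9.png

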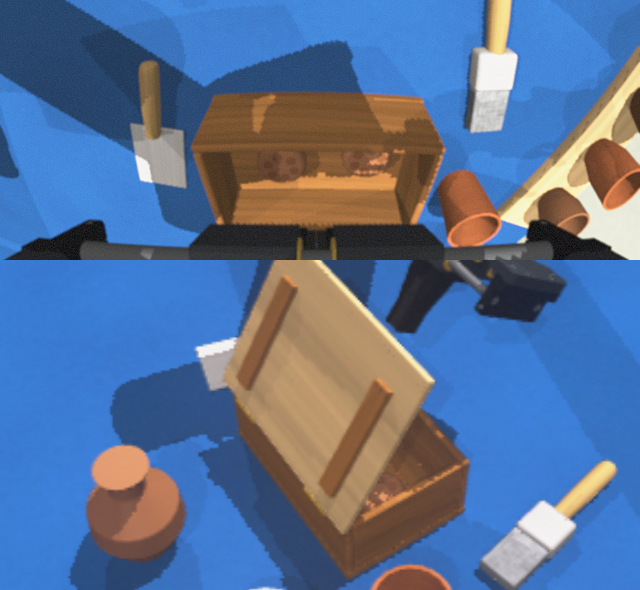

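Request:
play_rows:
  series:
    - [0,0,0,0,0,0,0]
    - [0,0,0,0,0,0,0]
    - [0,0,0,0,0,0,0]
    - [0,0,0,0,0,0,0]
    - [0,0,0,0,0,0,0]
    - [0,0,0,0,0,0,0]
    - [0,0,0,0,0,0,0]

```text
time: 9.83
position: [0.5407, 0.0302, 0.183]
tool_rot: [0.672, -0.214, 0.561, -0.433]
ft_force: [0.8, 1.2, 0.2]
grip_width: 0.0004
```

```bash
python3 look.py 10
```

```text
9.8333 [0.136 0.    0.183] [0.826 1.199 0.163] [0.411 0.063 0.058] 0.569585167343628
```

View pics/c10.png

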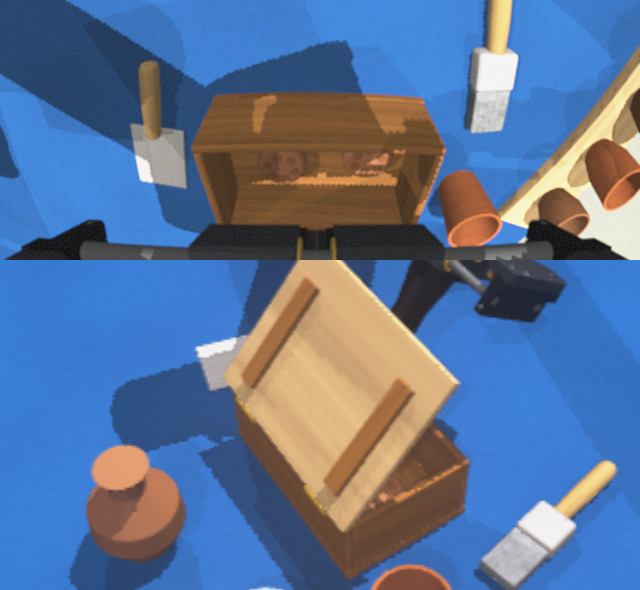

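```bash
cat >> h.py <<'E'
def tabs(y=.103):
    for t in np.arange(1.2,-.01,-.1):
        q=proj("scene",S(.16*np.cos(t)-.008*np.sin(t),y,.0805+.16*np.sin(t)+.008*np.cos(t)))[0]
        print(round(t,1),(q-[140,60])*2.2069+[0,130],end="; ")
E
python3 - <<'E'
from h import *
np.set_printoptions(precision=0,suppress=True)
tabs()
E
```

```text
1.2 [404. 382.]; 1.1 [420. 379.]; 1.0 [435. 377.]; 0.9 [449. 377.]; 0.8 [461. 379.]; 0.7 [472. 382.]; 0.6 [481. 387.]; 0.5 [488. 393.]; 0.4 [494. 400.]; 0.3 [498. 408.]; 0.2 [500. 417.]; 0.1 [501. 427.]; -0.0 [501. 438.];
```

Request:
play_rows:
  series:
    - [0,0,0,0,0,0,0]
    - [0,0,0,0,0,0,0]
    - [0,0,0,0,0,0,0]
    - [0,0,0,0,0,0,0]
    - [0,0,0,0,0,0,0]
    - [0,0,0,0,0,0,0]

```text
time: 10.43
position: [0.5406, 0.0304, 0.1828]
tool_rot: [0.672, -0.214, 0.561, -0.433]
ft_force: [0.5, 0.3, -0.6]
grip_width: 0.0007
```

```bash
python3 look.py 11
```

```text
10.4333 [0.136 0.    0.183] [ 0.488  0.316 -0.631] [0.454 0.073 0.047] 0.5691806652453406
```

View pics/c11.png

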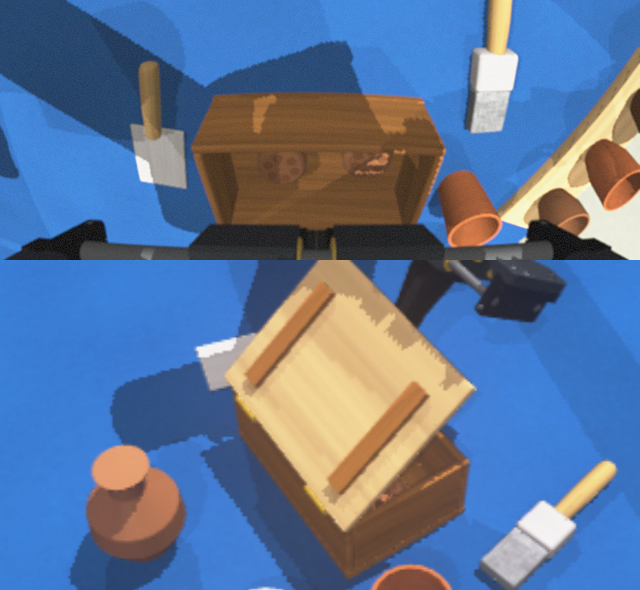

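Angle ≈0.67 (corner at 474,387); contact is about to happen or has just happened. I wait on, holding still.

Request:
play_rows:
  series:
    - [0,0,0,0,0,0,0]
    - [0,0,0,0,0,0,0]
    - [0,0,0,0,0,0,0]
    - [0,0,0,0,0,0,0]
    - [0,0,0,0,0,0,0]
    - [0,0,0,0,0,0,0]

```text
time: 11.03
position: [0.5407, 0.0302, 0.183]
tool_rot: [0.672, -0.214, 0.561, -0.433]
ft_force: [-0.3, 0.2, -1.0]
grip_width: 0.0007
```

```bash
python3 look.py 12
```

```text
11.0333 [0.136 0.    0.183] [-0.349  0.222 -1.019] [ 0.484  0.011 -0.013] 0.5695848049551469
```

View pics/c12.png

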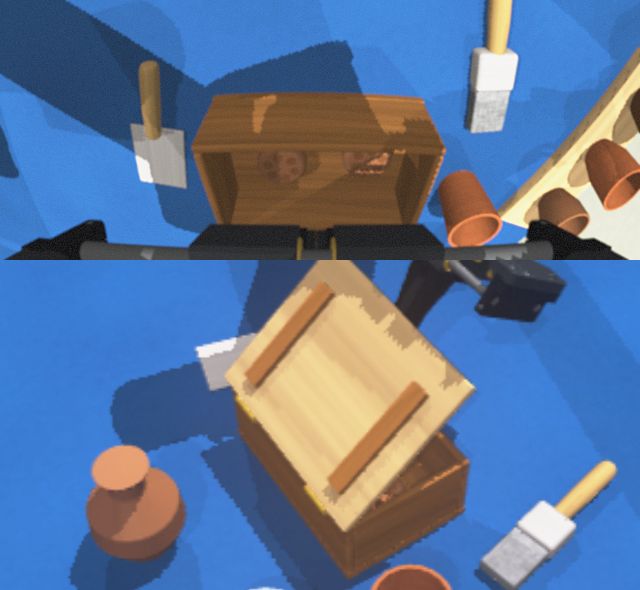

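Request:
play_rows:
  series:
    - [0,-0.019,0.007,0,0,0,0]
    - [0,-0.019,0.007,0,0,0,0]
    - [0,-0.019,0.007,0,0,0,0]
    - [0,-0.019,0.007,0,0,0,0]
    - [0,-0.019,0.007,0,0,0,0]
    - [0,-0.019,0.007,0,0,0,0]
    - [0,-0.019,0.007,0,0,0,0]
    - [0,-0.019,0.007,0,0,0,0]
    - [0,-0.018,0.008,0,0,0,0]
    - [0,-0.018,0.008,0,0,0,0]
    - [0,-0.018,0.008,0,0,0,0]
    - [0,-0.018,0.008,0,0,0,0]

```text
time: 12.13
position: [0.5362, 0.043, 0.1628]
tool_rot: [0.672, -0.214, 0.561, -0.433]
ft_force: [-0.4, 1.3, -0.7]
grip_width: 0.0009
```

```bash
python3 look.py 13; python3 -c "
from h import *
for m in (.52,.37,.22,.07):
    t=m-.075 if m>.1 else .035; print(m,toS(S(.136,0,.183)+0), .16*np.cos(m)-.16*np.cos(.67),.16*np.sin(m)-.16*np.sin(.67))"
```

```text
12.1333 [0.149 0.    0.163] [-0.351  1.346 -0.689] [ 0.511  0.026 -0.067] 0.5695696670587956
0.52 [1.36000000e-01 2.01321159e-17 1.83000000e-01] 0.013439602207488105 -0.019856935870851675
0.37 [1.36000000e-01 2.01321159e-17 1.83000000e-01] 0.023760908756029653 -0.041499288811455634
0.22 [1.36000000e-01 2.01321159e-17 1.83000000e-01] 0.030732125351961015 -0.06444101823291046
0.07 [1.36000000e-01 2.01321159e-17 1.83000000e-01] 0.03419669349958887 -0.08816690235184431
```

View pics/c13.png

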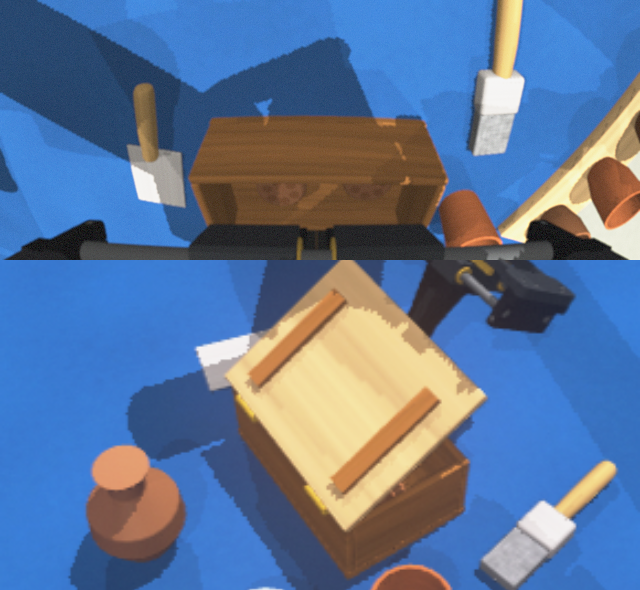

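Request:
play_rows:
  series:
    - [0,-0.018,0.009,0,0,0,0]
    - [0,-0.018,0.009,0,0,0,0]
    - [0,-0.018,0.009,0,0,0,0]
    - [0,-0.018,0.009,0,0,0,0]
    - [0,-0.018,0.009,0,0,0,0]
    - [0,-0.017,0.01,0,0,0,0]
    - [0,-0.017,0.01,0,0,0,0]
    - [0,-0.017,0.01,0,0,0,0]
    - [0,-0.017,0.01,0,0,0,0]
    - [0,-0.017,0.01,0,0,0,0]
    - [0,-0.017,0.011,0,0,0,0]
    - [0,-0.017,0.011,0,0,0,0]

```text
time: 13.23
position: [0.5327, 0.0529, 0.1413]
tool_rot: [0.672, -0.214, 0.561, -0.433]
ft_force: [-0.5, 2.0, -1.0]
grip_width: 0.001
```

```bash
python3 look.py 14
```

```text
13.2333 [0.16  0.    0.141] [-0.452  2.043 -0.957] [0.594 0.037 0.091] 0.5695260029835068
```

View pics/c14.png

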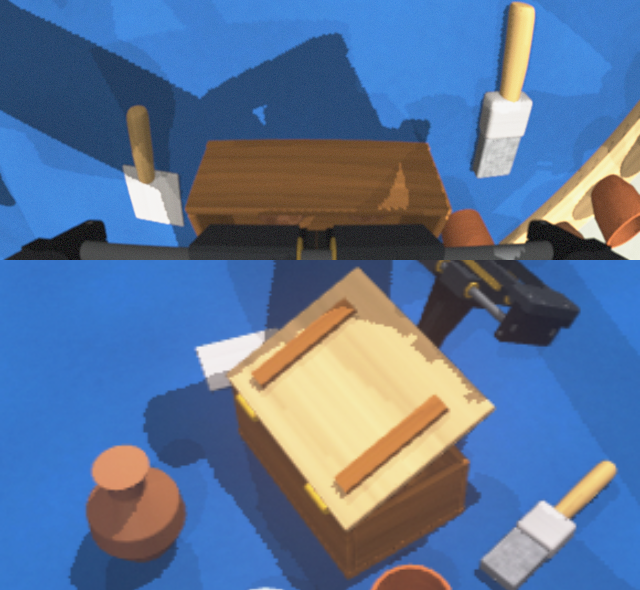

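Request:
play_rows:
  series:
    - [0,-0.016,0.012,0,0,0,0]
    - [0,-0.016,0.012,0,0,0,0]
    - [0,-0.016,0.012,0,0,0,0]
    - [0,-0.016,0.012,0,0,0,0]
    - [0,-0.016,0.012,0,0,0,0]
    - [0,-0.016,0.012,0,0,0,0]
    - [0,-0.015,0.013,0,0,0,0]
    - [0,-0.015,0.013,0,0,0,0]
    - [0,-0.015,0.013,0,0,0,0]
    - [0,-0.015,0.013,0,0,0,0]
    - [0,-0.015,0.013,0,0,0,0]
    - [0,-0.015,0.013,0,0,0,0]

```text
time: 14.33
position: [0.5304, 0.0593, 0.1183]
tool_rot: [0.672, -0.214, 0.561, -0.433]
ft_force: [-0.7, 3.5, 0.3]
grip_width: 0.0006
```

```bash
python3 look.py 15
```

```text
14.3333 [0.167 0.    0.118] [-0.748  3.481  0.335] [0.777 0.135 0.03 ] 0.5693996953502148
```

View pics/c15.png

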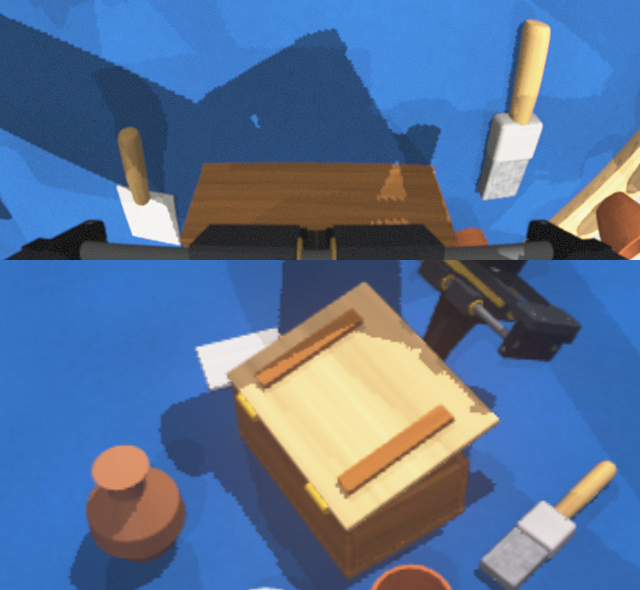

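Request:
play_rows:
  series:
    - [0,-0.016,0.013,0,0,0,0]
    - [0,-0.016,0.013,0,0,0,0]
    - [0,-0.016,0.013,0,0,0,0]
    - [0,-0.016,0.013,0,0,0,0]
    - [0,-0.016,0.013,0,0,0,0]
    - [0,-0.016,0.013,0,0,0,0]

```text
time: 14.93
position: [0.5294, 0.0621, 0.1065]
tool_rot: [0.673, -0.214, 0.561, -0.432]
ft_force: [-0.3, 0.7, -0.9]
grip_width: 0.0002
```

```bash
python3 look.py 16
```

```text
14.9333 [0.17  0.    0.107] [-0.261  0.744 -0.891] [ 0.475 -0.003  0.04 ] 0.5701789067616366
```

View pics/c16.png

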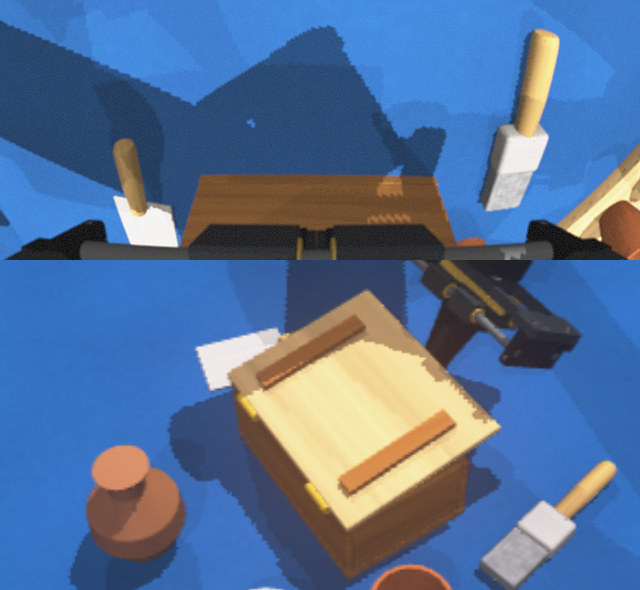

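Request:
play_rows:
  series:
    - [0,-0.011,0.012,0,0,0,0]
    - [0,-0.011,0.012,0,0,0,0]
    - [0,-0.011,0.012,0,0,0,0]
    - [0,-0.011,0.012,0,0,0,0]
    - [0,-0.011,0.012,0,0,0,0]
    - [0,-0.011,0.012,0,0,0,0]
    - [0,-0.011,0.012,0,0,0,0]
    - [0,-0.011,0.012,0,0,0,0]

```text
time: 15.7
position: [0.5287, 0.0641, 0.0936]
tool_rot: [0.672, -0.214, 0.561, -0.433]
ft_force: [0.3, 0.2, -0.4]
grip_width: 0.0003
```

```bash
python3 look.py 17
```

```text
15.7 [0.172 0.    0.094] [ 0.296  0.186 -0.446] [ 0.468  0.039 -0.074] 0.5696083762733436
```

View pics/c17.png

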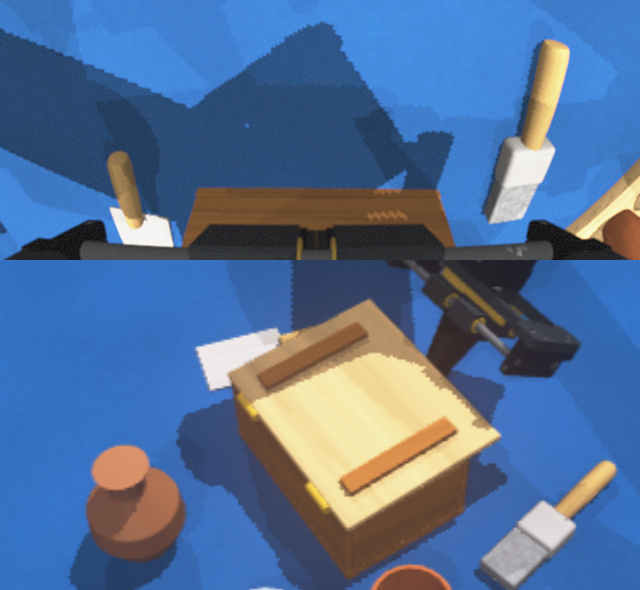

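Request:
play_rows:
  series:
    - [0,-0.011,0.012,0,0,0,0]
    - [0,-0.011,0.012,0,0,0,0]
    - [0,-0.011,0.012,0,0,0,0]
    - [0,-0.011,0.012,0,0,0,0]
    - [0,-0.011,0.012,0,0,0,0]
    - [0,-0.011,0.012,0,0,0,0]
    - [0,-0.011,0.012,0,0,0,0]
    - [0,-0.011,0.012,0,0,0,0]
    - [0,-0.011,0.012,0,0,0,0]
    - [0,-0.011,0.012,0,0,0,0]

```text
time: 16.63
position: [0.5282, 0.0661, 0.0776]
tool_rot: [0.672, -0.214, 0.561, -0.433]
ft_force: [0.2, 0.0, -0.4]
grip_width: 0.0006
```

```bash
python3 look.py 18
```

```text
16.6333 [0.174 0.001 0.078] [ 0.242  0.012 -0.37 ] [0.321 0.021 0.035] 0.5698447448440987
```

View pics/c18.png

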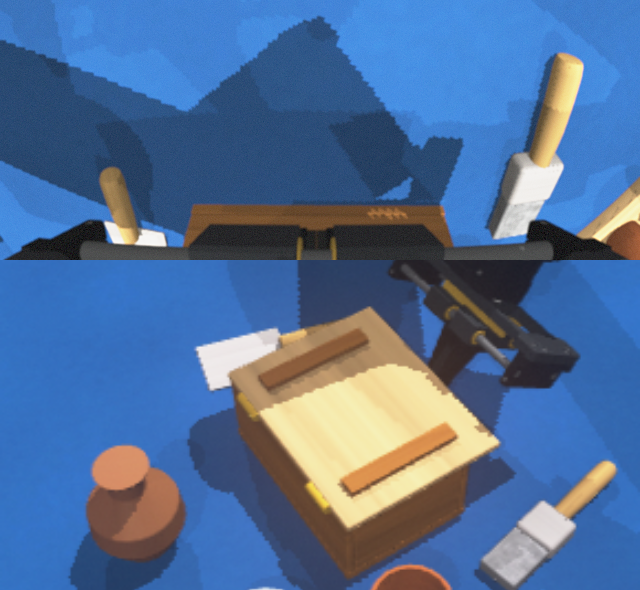

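Request:
play_rows:
  series:
    - [0,-0.05,-0.01,0,0,0,0]
    - [0,-0.1,-0.02,0,0,0,0]
    - [0,-0.164,-0.115,0,0,0,0]
    - [0,-0.164,-0.115,0,0,0,0]
    - [0,-0.164,-0.115,0,0,0,0]
    - [0,-0.164,-0.115,0,0,0,0]
    - [0,0.05,-0.3,0,0,0,0]
    - [0,0.05,-0.3,0,0,0,0]
    - [0,0.05,-0.3,0,0,0,0]
    - [0,0,0,0,0,0,0]
    - [0,0,0,0,0,0,0]

```text
time: 17.65
position: [0.4825, 0.1928, 0.1557]
tool_rot: [0.671, -0.213, 0.562, -0.434]
ft_force: [0.5, -1.4, -1.7]
grip_width: 0.0006
```

```bash
python3 look.py 19
python3 - <<'E'
from h import *
cv2.imwrite("pics/side19.png",eyes.camera("side")[:,:,::-1])
im=eyes.camera("scene")[:,:,::-1]; cv2.imwrite("pics/scene19.png",im)
E
```

```text
17.65 [0.309 0.    0.156] [ 0.482 -1.418 -1.746] [0.328 0.024 0.038] 0.5689843139122872
```

View pics/scene19.png

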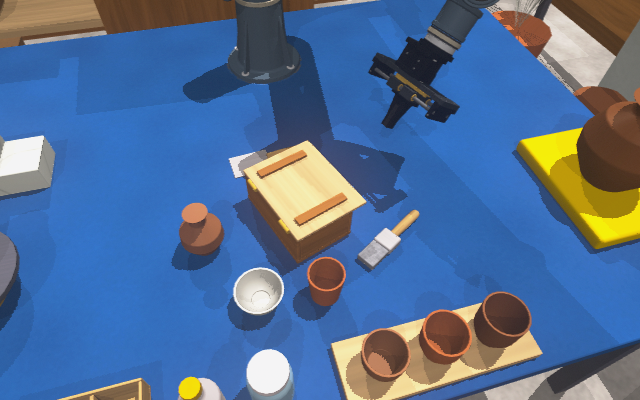

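View pics/side19.png

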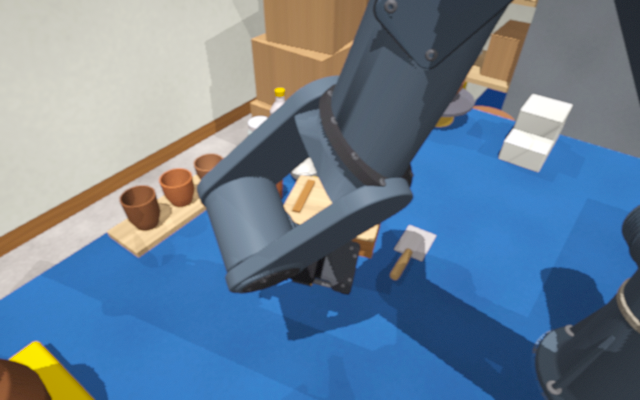

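View pics/c19.png

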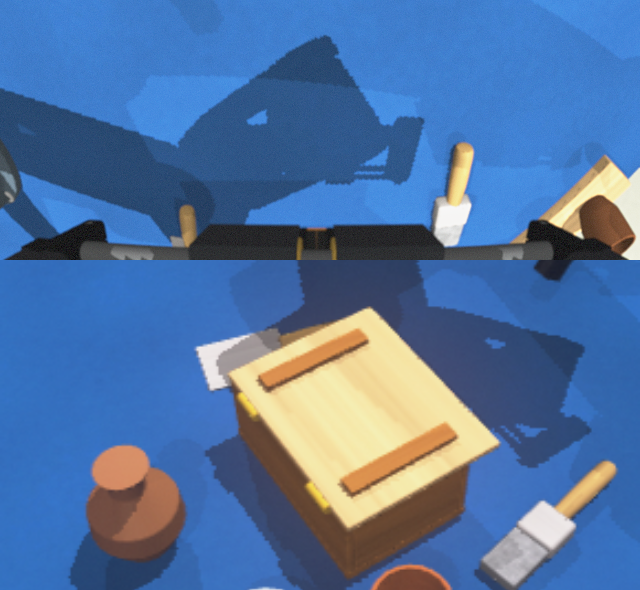

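Request:
play_rows:
  series:
    - [0,0,0,0,0,0,0]
    - [0,0,0,0,0,0,0]
    - [0,0,0,0,0,0,0]
    - [0,0,0,0,0,0,0]
    - [0,0,0,0,0,0,0]
    - [0,0,0,0,0,0,0]

```text
time: 18.35
position: [0.4822, 0.191, 0.1544]
tool_rot: [0.673, -0.214, 0.561, -0.433]
ft_force: [0.1, 0.0, 0.3]
grip_width: 0.0003
```

Run:
```python
from h import *
a=cv2.imread("pics/scene0.png").astype(int)
b=eyes.camera("scene")[:,:,::-1]; c=cv2.imread("pics/scene19.png").astype(int)
print("lid region change since last",abs(b[130:270,235:370].astype(int)-c[130:270,235:370]).mean())
o,p,r=now(); print(o["time"],abs(np.array(o["joint_velocities"])).max(),o["ft_force"])
from rig import ticket
print(ticket.hand_in())
```

```text
lid region change since last 0.713668430335097
18.4 0.0030943498662436035 [-0.54728737 -0.09856706 -0.95115047]
the job is handed in; nothing more can be done
None
```

The lid is shut, the hand is clear of it, and I handed the job in at about 18.4 s of the 58 s. No verdict was reported.

**What I did:**
- I pushed the lid from behind with the closed fingertips until it was past upright, to about 1.33 rad.
- I moved the hand over the top to the front with the fingers tilted, and caught the falling lid from underneath at about 0.67 rad.
- It rested on the fingers for at least 0.6 s. I then lowered it at about 0.15 rad/s, dropping to about 0.1 rad/s at the end, and drew the hand out to the front.

**Last checks:**
- **Lid:** its corner was within about 6 pixels, in a 2.2x enlarged view, of where a fully shut lid should appear. It did not move between the last pictures, and the wrist force was only noise.
- **Things around the box:** the vase, bowl, cup, brush and spatula looked unmoved in the pictures; I did not measure their positions again.
- **Discs:** they are hidden under the lid, so I could not see them at the end. Nothing reached into the box.

**What went wrong on the way:**
- **First push:** with the fingers at 55°, they jammed by friction on the lid's edge at about 6 N, so I backed off and pushed with the fingers nearly vertical.
- **Lowering:** a sideways force of about 3.5 N built up, and I eased it by moving the fingers slightly forward.
- **Forces:** every force I read stayed well under 15 N, but I only read it at the end of each move.

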